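# Restock the leaning counter display and close its bar

## Robot

A 6-joint arm with a two-finger parallel gripper is mounted at the origin on the work surface. World frame = base frame: x ahead of the robot, y to its left, z up, the work surface at z = 0. Lengths are in mm, angles in rad, forces in N, time in s.
With the tool pointing down it reaches from about 375 to 750 mm from the base axis. Payload 9 kg.
Tool frame: the origin (TCP) lies on the centre line of the jaws, within the pads' length; the fingertips stand 8 mm ahead of it and the grasp point (between the pads) lies 11 mm behind it (robot.tips_ahead is the z of the fingertips in the tool frame, in mm); z points along the fingers, y is the line along which they close (so a half turn about z gives the same grasp; the last joint's range is limited). The gripper opens to 85 mm and grips with 20 to 120 N. Pads are 22 mm wide; open, the fingers measure 114 mm over their backs; the gripper's body (76 mm by 85 mm) begins 54 mm behind the grasp point. The pads swing forward as they close: fully open they stand 13 mm farther back than shut.
Start: joints at [-1.445, 0.104, 0.097, 1.564, 0, 1.353], TCP at [202.251, -564.916, 239.331] pointing down, gripper open.
Joint ranges: [-2.99, 2.99], [-0.84, 1.86], [-1.1, 1.16], [-1.84, 2.11], [-1.51, 1.56], [-3.14, 3.14]. Speed limits (rad/s): [2.22, 2.22, 2.57, 3.14, 3.14, 3.14].

## Interface

Orientations are given as a unit quaternion [w, x, y, z].
In Python, from plant import sense, cams, robot, models gives the robot as it stands.
- The arm moves only by the shell command python3 -m handwheel 'ROWS' [OPENING] [FORCE]. ROWS is JSON, one flat list of numbers, 6 for each row, row after row: the shift along the tool's x, y, z in mm, then the turn, a rotation vector about the tool's x, y, z in degrees. A call has exactly 5 rows; each row shifts and turns the commanded pose from where the row before left it, along the tool's axes as they then stand; what a row does not reach is not made up. A row lasts 1/12 s, in which the tool goes at most 41.7 mm and 7.16 degrees, less where a joint would pass 70% of its speed; a pose out of reach is approached as far as the arm can. A call with a gripper value outside its range is refused whole. OPENING is the opening, from 0 (shut) to 1 (fully open), set as the call begins (- or left out, the last holds). The fingers move at their own pace and stop on an object; FORCE is the grip in N (left out, the last holds). Time passes only in rows, so rows that do not move let the fingers close, or fill a call up. It gives the time, the measured TCP pose, the force, the opening and the grip force at its end, in the units of the state.
- sense(): the state, without advancing time (a new reading comes with each control period).
- cams.capture(name): name is "scene" or "top" or "wrist"; returns a dict with "frame" (400x640x3 uint8, blue, green, red), "camera_matrix" (3x3 intrinsics, pixels), "R" (3x3) and "t" (3): a world point X has camera coordinates R X + t. Camera axes: x right, y down, z forward; pixel columns grow to the right and rows downward; lengths in mm; the calibration is good to about 2 mm. The wrist camera is an equidistant fisheye: a pixel r from the principal point sees the ray r / f radians off the axis. A picture is of the moment at which its call begins. There is no depth.
- robot.hand_in(): hands the job in; it is judged then, once.
Trained networks look in a picture, given as the dict that the camera call returned (one of the last four; its "shot" number tells which), for a name from the list of things; names that differ only in an ending like _2 or _b are one class to them, and where a whole thing is asked for, a point or a joint stands for the part that bears it (a point fixed in the world has none). Each returns a list of dicts, best first, with "confidence" (0 to 1); they miss things now and then, are a little off and sometimes report something else, mostly with a low value. They report only what shows in the picture. A call takes as long as a camera call. They do not tell look-alikes from the thing itself.
- models.cut_out(target, picture): "mask" (400x640 bool, what is visible of it).
- models.spot_point(target, picture): "xyz" ([x, y, z] in mm, in the coordinates of the camera as it stood for that picture, good to about 4 mm: a listed point, or the origin of a listed thing).
The state is a dict: "time_s": time; "joint_pos": joint angles; "joint_vel": joint speeds; "tau": joint torques, N m; "position": TCP position; "tcp_rot": TCP orientation; "contact_force": force on the tool from outside, world axes, zero at the start; "wrist_torque": the same for the moment, N m; "finger_gap": opening from 0.0 (shut) to 1.0 (fully open); "grip_force": force on a finger pad.
Only numpy, scipy, OpenCV 4.12 (cv2) and the standard library are available. Lean on these libraries where they do the work, as an engineer would, in place of code of your own. Each camera call takes 0.05 s, during which the arm holds its last target. There are 200 camera calls.

## Task

Two of the five pockets of the leaning counter display are empty: put the two spare small puzzle cartons that stand on the counter into them, upright and fully home, one in each. Then swing the raised retaining bar fully down across the front until it rests in its catch. Leave the cartons already in the display, and the other things on the counter, where they are.

Things in the scene. Friction and masses are not known exactly. Their poses are not given: they have to be found in the camera images.
- rack: cream counter display, fixed to the counter: base plate 160 (x) x 420 (y) x 10 mm carrying a row of five pockets along its y. Origin at the centre of the base plate's underside; z up, x to the display's front, which faces the robot, y along the row to the robot's right. A seated carton stands along its pocket's z, thickness along the pocket's x, against the back wall
- pocket0 (a point): floor centre of pocket 0 of 5 (0 at the rack's +y end, pitch 66 mm), about 34 mm above the counter; empty or holding a carton. Its z points up out of the pocket, leaning 25 degrees from vertical to the rack's -x; its x points to the front, 25 degrees up. Inside 42 (x) x 62 (y) mm; back wall (-x) 60, front wall 38, side walls 44 mm high along z, 4 mm thick
- pocket1 (a point): floor centre of pocket 1 of 5 (0 at the rack's +y end, pitch 66 mm), about 34 mm above the counter; empty or holding a carton. Its z points up out of the pocket, leaning 25 degrees from vertical to the rack's -x; its x points to the front, 25 degrees up. Inside 42 (x) x 62 (y) mm; back wall (-x) 60, front wall 38, side walls 44 mm high along z, 4 mm thick
- pocket2 (a point): floor centre of pocket 2 of 5 (0 at the rack's +y end, pitch 66 mm), about 34 mm above the counter; empty or holding a carton. Its z points up out of the pocket, leaning 25 degrees from vertical to the rack's -x; its x points to the front, 25 degrees up. Inside 42 (x) x 62 (y) mm; back wall (-x) 60, front wall 38, side walls 44 mm high along z, 4 mm thick
- pocket3 (a point): floor centre of pocket 3 of 5 (0 at the rack's +y end, pitch 66 mm), about 34 mm above the counter; empty or holding a carton. Its z points up out of the pocket, leaning 25 degrees from vertical to the rack's -x; its x points to the front, 25 degrees up. Inside 42 (x) x 62 (y) mm; back wall (-x) 60, front wall 38, side walls 44 mm high along z, 4 mm thick
- pocket4 (a point): floor centre of pocket 4 of 5 (0 at the rack's +y end, pitch 66 mm), about 34 mm above the counter; empty or holding a carton. Its z points up out of the pocket, leaning 25 degrees from vertical to the rack's -x; its x points to the front, 25 degrees up. Inside 42 (x) x 62 (y) mm; back wall (-x) 60, front wall 38, side walls 44 mm high along z, 4 mm thick
- stock0: upright puzzle carton, white with a printed picture panel on both broad faces, 34 (own x, thickness) x 54 (own y, width) x 125 mm (own z, height), about 0.15 kg; origin at the centre of its underside, z up its height. It starts seated in one of the pockets and stays there
- stock1: upright puzzle carton, white with a printed picture panel on both broad faces, 34 (own x, thickness) x 54 (own y, width) x 125 mm (own z, height), about 0.15 kg; origin at the centre of its underside, z up its height. It starts seated in one of the pockets and stays there
- stock2: upright puzzle carton, white with a printed picture panel on both broad faces, 34 (own x, thickness) x 54 (own y, width) x 125 mm (own z, height), about 0.15 kg; origin at the centre of its underside, z up its height. It starts seated in one of the pockets and stays there
- spare_a: upright puzzle carton, white with a printed picture panel on both broad faces, 34 (own x, thickness) x 54 (own y, width) x 125 mm (own z, height), about 0.15 kg; origin at the centre of its underside, z up its height. Spare: it starts standing on the counter to the robot's right, turned by some yaw; either broad face may face the front
- spare_b: upright puzzle carton, white with a printed picture panel on both broad faces, 34 (own x, thickness) x 54 (own y, width) x 125 mm (own z, height), about 0.15 kg; origin at the centre of its underside, z up its height. Spare: it starts standing on the counter to the robot's right, turned by some yaw; either broad face may face the front
- bar (a joint): hinge angle of the retaining bar, rad: 0 = closed, level and resting in its catch; grows as the free end is lifted, to 1.0; starts at 0.25 to 0.45, slanting up across the front with its free end at most 0.28 m above the counter. The hinge is stiff: the bar stays at any angle where it is left, and takes about 0.5 N m to turn, about 3 N at bar_mid.
- bar_hinge (a point): hinge of the bar, at the rack's front, +y end, 95 mm above the counter (rack x 40, y 190 mm); axis along the rack's x. From it the aluminium bar, 10 mm (rack x) by 16 mm high, runs 395 mm: to the rack's -y when closed. The catch is an upward-open steel fork 380 mm from the hinge, prongs to 113 mm above the counter
- bar_mid (a point): point on the bar's centre line 190 mm from the hinge, moves with the bar; a good place to push
- mug: bystander: white mug, 82 mm across, 95 mm high, left of the display; origin at its underside
- big_puzzle: bystander: larger puzzle box lying flat, 120 x 160 x 45 mm, at the far right; origin at the centre of its underside
- card_reader: bystander: black card reader lying flat, 150 x 78 x 30 mm, to the robot's left; origin at the centre of its underside
Mind the look-alikes: they are no part of the job. What is shaped like the stock1 but pink is not meant.

How it is judged:
By the outcome, as a careful person would: the job done as asked, in the order asked, and still so for the second after the job is handed in, with the robot touching nothing.
It also fails if it takes over 72 s, if anything falls off the work surface, if the arm or the gripper's body presses on something with over 40 N, if the wrist force passes 120 N, or if a joint passes its speed limit or range.

## Working session

There is one attempt and no reset: what is moved stays moved. The work goes in short steps, Python scripts to look and compute and a shell command to move; the robot and the scene stay as the last step left them, time stands still between calls to the robot, and variables do not carry over. Pictures are saved under pics/ and viewed, at most 12 in all, crops included, and the job is handed in when it is done.

```bash
mkdir -p pics; ls; cat > h.py <<'E'
import numpy as np, cv2
from plant import sense, cams, robot, models
def world(c,p): return np.array(c["R"]).T@(np.array(p)-np.array(c["t"]))
def pix(c,X):
    q=np.array(c["R"])@np.array(X,float)+np.array(c["t"]); K=np.array(c["camera_matrix"]); u=K@q; return u[:2]/u[2]
E
python3 - <<'E'
from h import *
print(sense())
a=cams.capture("scene");b=cams.capture("top")
cv2.imwrite("pics/s.png",a["frame"]);cv2.imwrite("pics/t.png",b["frame"])
for c,n in((a,"scene"),(b,"top")):
    for t in ["rack","spare_a","stock0","pocket0","pocket1","pocket2","pocket3","pocket4","bar_hinge","bar_mid"]:
        for d in models.spot_point(t,c)[:6]:
            w=world(c,d["xyz"]);print(n,t,round(d["confidence"],2),w.round(0),pix(c,w).round(0))
E
```

```text
pics
{'time_s': 0.0, 'joint_pos': array([-1.44469630e+00,  1.04707594e-01,  9.64589639e-02,  1.56388171e+00,
       -2.12230330e-05,  1.35307296e+00]), 'joint_vel': array([6.53131181e-04, 1.45797320e-04, 9.31414951e-04, 2.25722519e-04,
       8.27495531e-05, 9.02960518e-04]), 'tau': array([ 1.36302035e-03, -5.56918073e+01,  5.03655946e+01,  1.62884861e-02,
       -4.88032356e-05,  3.04426828e-05]), 'position': array([ 202.20198496, -564.56190478,  238.5117818 ]), 'tcp_rot': array([-6.66793294e-04,  9.85259320e-01,  1.71066149e-01,  1.99456417e-05]), 'contact_force': array([-0.15023469, -0.08377073,  0.64106478]), 'wrist_torque': array([0.03678677, 0.00407393, 0.06216137]), 'grip_force': 0.0, 'finger_gap': 1.0037009782578674}
scene rack 0.55 [586.  65.  -5.] [344. 229.]
scene rack 0.38 [596. 127.  29.] [368. 220.]
scene spare_a 0.95 [ 443. -284.    1.] [212. 219.]
scene spare_a 0.85 [ 538. -341.   -0.] [195. 253.]
scene spare_a 0.52 [568.   1.  28.] [321. 224.]
scene stock0 0.92 [749.  72.  16.] [369. 275.]
scene stock0 0.9 [596. 129.  32.] [368. 219.]
scene stock0 0.87 [572.   0.  33
[... 2410 characters left out ...]
6.]
top pocket2 0.83 [562. -64.  37.] [350. 195.]
top pocket2 0.61 [591. 129.  34.] [291. 188.]
top pocket3 0.95 [571.   2.  38.] [330. 193.]
top pocket3 0.91 [579.  65.  35.] [311. 192.]
top pocket3 0.85 [600. 195.  36.] [271. 186.]
top pocket3 0.83 [562. -64.  37.] [350. 195.]
top pocket3 0.61 [591. 129.  34.] [291. 188.]
top pocket4 0.95 [571.   2.  38.] [330. 193.]
top pocket4 0.91 [579.  65.  35.] [311. 192.]
top pocket4 0.85 [600. 195.  36.] [271. 186.]
top pocket4 0.83 [562. -64.  37.] [350. 195.]
top pocket4 0.61 [591. 129.  34.] [291. 188.]
top bar_hinge 0.7 [ 518. -118.   96.] [368. 207.]
top bar_mid 0.59 [543.  61. 147.] [311. 200.]
top bar_mid 0.25 [ 518. -115.   93.] [367. 207.]
```

View pics/s.png

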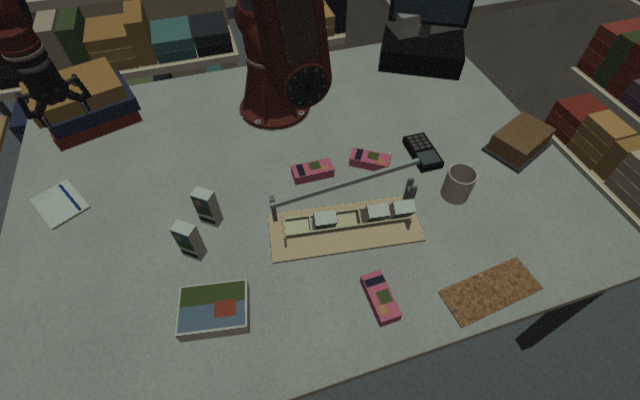

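View pics/t.png

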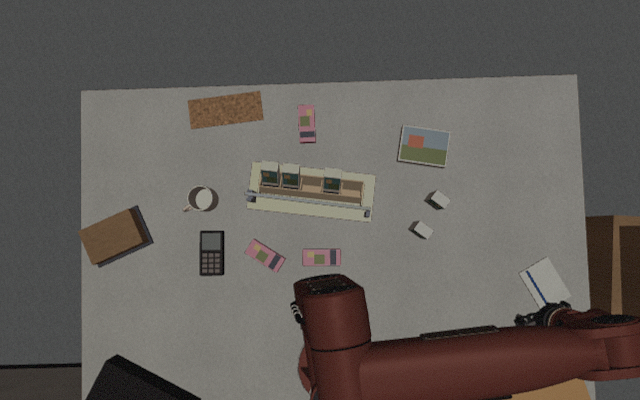

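Scene view: the two white upright spares are at pixels (207,205) and (187,240). Look-alikes are the pink cartons lying at (313,170), (370,158) and (380,297), and three white cartons are already in the rack. Empty pockets are at world y ≈ 66 and y ≈ -63, i.e. pockets 2 and 0. I'll move above the spares for a close look.

```bash
for i in 1 2; do python3 -m handwheel '[35.6,-14,-9,0,0,0,35.6,-14,-9,0,0,0,35.6,-14,-9,0,0,0,35.6,-14,-9,0,0,0,35.6,-14,-9,0,0,0]' 1 40; done
cat >> h.py <<'E'
from scipy.spatial.transform import Rotation as Ro
def tcp(): s=sense(); q=s["tcp_rot"]; return s["position"],Ro.from_quat([q[1],q[2],q[3],q[0]]),s
def fpix(c,X):
    q=np.array(c["R"])@np.array(X,float)+np.array(c["t"]); K=np.array(c["camera_matrix"]); th=np.arctan2(np.hypot(q[0],q[1]),q[2]); d=q[:2]/np.hypot(q[0],q[1])*th
    return np.array([K[0,0]*d[0]+K[0,2],K[1,1]*d[1]+K[1,2]])
def fground(c,uv,z):
    K=np.array(c["camera_matrix"]); d=np.array([(uv[0]-K[0,2])/K[0,0],(uv[1]-K[1,2])/K[1,1]]); th=np.hypot(*d)
    r=np.array(c["R"]).T@np.r_[np.sin(th)*d/th,np.cos(th)]; o=-np.array(c["R"]).T@np.array(c["t"]); return o+r*(z-o[2])/r[2]
E
python3 - <<'E'
from h import *
p,R,s=tcp(); print(p,R.as_matrix().round(3),s["joint_pos"].round(3))
c=cams.capture("wrist"); cv2.imwrite("pics/w1.png",c["frame"]); print(c["camera_matrix"],-np.array(c["R"]).T@c["t"])
for d in models.spot_point("spare_a",c): w=world(c,d["xyz"]);print(round(d["confidence"],2),w.round(0),fpix(c,w).round(0))
E
```

```text
time_s: 1.52
position: [347.3, -437.7, 284.9]
tcp_rot: [0.0, 0.985, 0.171, 0.0]
contact_force: [0.5, -0.0, -0.1]
finger_gap: 0.999
grip_force: 0.0
time_s: 1.93
position: [491.4, -311.6, 329.9]
tcp_rot: [0.0, 0.985, 0.171, 0.0]
contact_force: [0.9, -1.4, 0.2]
finger_gap: 1.001
grip_force: 0.0
[ 491.44399358 -311.56492279  329.94960953] [[ 0.941  0.337  0.   ]
 [ 0.337 -0.941 -0.   ]
 [ 0.     0.001 -1.   ]] [-0.79   0.091  0.25   1.729 -0.     2.008]
[[309.70691629   0.         321.35066971]
 [  0.         309.70691629 198.26694264]
 [  0.           0.           1.        ]] [ 565.62486025 -285.07774199  465.69436204]
0.97 [ 533. -342.    1.] [350. 135.]
0.58 [ 443. -286.    1.] [295. 178.]
```

View pics/w1.png

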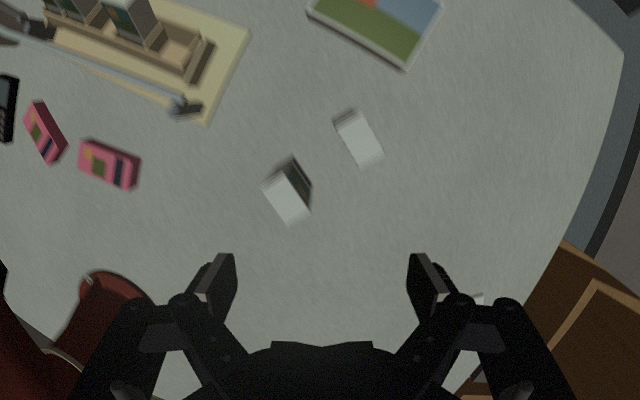

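The wrist view shows the two white carton tops at about (287,200) and (358,137); the pink look-alikes at (45,132) and (108,163) lie flat. The white ones are my targets. Next, measure their top faces at z = 125.

```bash
cat > tops.py <<'E'
from h import *
def tops(c,near,z=125,dbg=None):
    g=c["frame"].min(2); out=[]
    for X in near:
        u,v=fpix(c,[X[0],X[1],z]).astype(int)
        sub=g[max(v-60,0):v+60,max(u-60,0):u+60]
        t=(cv2.threshold(sub[20:100,20:100],0,255,cv2.THRESH_OTSU)[0]) if False else int(g[v,u])-18
        m=(g>t).astype(np.uint8); n,l=cv2.connectedComponents(m,connectivity=4); m=(l==l[v,u])
        pts=cv2.findContours(m.astype(np.uint8),cv2.RETR_EXTERNAL,cv2.CHAIN_APPROX_NONE)[0][0][:,0]
        W=np.array([fground(c,p,z)[:2] for p in pts],np.float32)
        r=cv2.minAreaRect(W); b=cv2.boxPoints(r); e=b[1]-b[0]; f=b[2]-b[1]
        if np.hypot(*e)<np.hypot(*f): e,f=f,e
        th=np.arctan2(f[1],f[0]) # thickness direction
        out.append((r[0],np.hypot(*e),np.hypot(*f),np.degrees(th)%180)); print("centre",np.round(r[0],1),"w,t",np.hypot(*e).round(1),np.hypot(*f).round(1),"thickness dir deg",round(np.degrees(th)%180,1),"px",m.sum(),g[v,u])
    return out
E
python3 - <<'E'
from tops import *
c=cams.capture("wrist"); print(sense()["joint_vel"].round(2))
tops(c,[(533,-342),(443,-286)])
for d in models.spot_point("spare_a",c): w=world(c,d["xyz"]);print(round(d["confidence"],2),w.round(0))
E
```

```text
[-0.06 -0.01 -0.04 -0.01 -0.01 -0.03]
centre [ 536.5 -343.9] w,t 52.7 33.1 thickness dir deg 140.9 px 1320 151
centre [ 441.9 -286.5] w,t 52.7 33.6 thickness dir deg 142.5 px 1163 147
0.79 [ 536. -341.    2.]
0.76 [ 440. -283.    5.]
```

```bash
python3 -m handwheel '[0,0,20,0,0,-6.56,0,0,20,0,0,-6.56,0,0,20,0,0,-6.56,0,0,20,0,0,-6.56,0,0,20,0,0,-6.56]' 1 40 | head -3
python3 -m handwheel '[-2,-10.9,12,0,0,0,-2,-10.9,12,0,0,0,-2,-10.9,12,0,0,0,-2,-10.9,12,0,0,0,-2,-10.9,12,0,0,0]' | head -3
python3 - <<'E'
from tops import *
c=cams.capture("wrist"); p,R,s=tcp(); print(p.round(1),np.degrees(np.arctan2(*R.as_matrix()[1::-1,1])))
tops(c,[(442,-286)])
E
```

```text
time_s: 2.55
position: [489.0, -314.1, 227.9]
tcp_rot: [-0.0, 0.896, 0.444, -0.0]
time_s: 2.97
position: [439.3, -288.5, 168.1]
tcp_rot: [-0.0, 0.897, 0.441, -0.0]
[ 437.4 -286.8  165.6] -37.60615488885947
centre [ 441.7 -285.4] w,t 52.5 35.0 thickness dir deg 142.2 px 4120 147
```

```bash
python3 -m handwheel '[1,0.5,15,0,0,0,1,0.5,15,0,0,0,1,0.5,15,0,0,0,0,0,15,0,0,0,0,0,12,0,0,0]' | head -2
python3 -m handwheel '[0,0,0,0,0,0,0,0,0,0,0,0,0,0,0,0,0,0,0,0,0,0,0,0,0,0,0,0,0,0]' 0 40
python3 -m handwheel '[0,0,0,0,0,0,0,0,0,0,0,0,0,0,0,0,0,0,0,0,0,0,0,0,0,0,0,0,0,0]'
```

```text
time_s: 3.43
position: [443.2, -287.1, 96.2]
time_s: 3.85
position: [444.2, -286.9, 98.5]
tcp_rot: [0.001, 0.897, 0.442, 0.0]
contact_force: [-0.3, -0.3, 4.2]
finger_gap: 0.39
grip_force: 40.6
time_s: 4.27
position: [444.3, -286.9, 98.5]
tcp_rot: [0.001, 0.897, 0.442, 0.0]
contact_force: [-2.1, 0.2, 6.2]
finger_gap: 0.397
grip_force: 40.9
```

```bash
python3 -m handwheel '[0,0,-41,0,0,0,0,0,-41,0,0,0,0,0,-41,0,0,0,0,0,-41,0,0,0,0,0,-41,0,0,0]' | head -2
cat >> h.py <<'E'
from scipy.linalg import logm,expm
a=np.radians(8.1); RX=np.array([-np.cos(a),np.sin(a),0]); RY=np.array([-np.sin(a),-np.cos(a),0]); UZ=np.array([0,0,1.])
C=np.array([581.4,66.1,34]); t25=np.radians(25)
PX=np.cos(t25)*RX+np.sin(t25)*UZ; PZ=-np.sin(t25)*RX+np.cos(t25)*UZ
RT=np.stack([-RY,-PX,-PZ],1)
def T(p,R): M=np.eye(4);M[:3,:3]=R;M[:3,3]=p;return M
def rows(pg,Rg,n):
    p,R,s=tcp(); D=np.linalg.inv(T(p,R.as_matrix()))@T(pg,Rg)
    E=expm(np.real(logm(D))/n); r=np.degrees(Ro.from_matrix(E[:3,:3]).as_rotvec())
    print("rows",n,"each",E[:3,3].round(2),r.round(2),"|d|",np.linalg.norm(E[:3,3]).round(1),"|r|",np.linalg.norm(r).round(2))
    for k in range(0,n+1,max(1,n//5)):
        M=T(p,R.as_matrix())@np.linalg.matrix_power(E,k); print("  path",M[:3,3].round(0))
def pocket(i): return C-(i-2)*66*RY
def place(i,off,h,dx=0,dy=0): return pocket(i)+PZ*(off+h)+PX*dx+RY*dy
E
python3 - <<'E'
from h import *
print(tcp()[0].round(1),tcp()[2]["grip_force"],pocket(0),pocket(2))
rows(place(2,98.5,150),RT,15)
E
```

```text
time_s: 4.68
position: [443.7, -286.0, 304.4]
[ 443.7 -286.   304.4] 41.41072869300842 [562.80103738 -64.58312282  34.        ] [581.4  66.1  34. ]
rows 15 each [27.48  6.17  1.3 ] [ 1.63 -0.43 -1.93] |d| 28.2 |r| 2.56
  path [ 444. -286.  304.]
  path [ 507. -230.  299.]
  path [ 563. -167.  292.]
  path [612. -99. 282.]
  path [653. -26. 271.]
  path [685.  51. 259.]
```

```bash
for i in 1 2 3; do python3 -m handwheel '[27.5,6.2,1.3,1.63,-0.43,-1.93,27.5,6.2,1.3,1.63,-0.43,-1.93,27.5,6.2,1.3,1.63,-0.43,-1.93,27.5,6.2,1.3,1.63,-0.43,-1.93,27.5,6.2,1.3,1.63,-0.43,-1.93]' | sed -n '2p;4p;6p'; done
python3 - <<'E'
from h import *
c=cams.capture("wrist"); cv2.imwrite("pics/w2.png",c["frame"])
print(tcp()[0].round(1),place(2,98.5,150).round(1)); print(tcp()[1].as_matrix().round(3),RT.round(3),tcp()[2]["joint_pos"].round(2))
for n in ("pocket0","stock0","bar_mid","bar_hinge"):
  for d in models.spot_point(n,c): w=world(c,d["xyz"]);print(n,round(d["confidence"],2),w.round(1),fpix(c,w).round(0))
rows(place(2,98.5,150),RT,5)
for i in range(5): print(pocket(i).round(1))
E
```

```text
position: [546.3, -188.1, 292.3]
contact_force: [0.0, -0.3, -2.3]
grip_force: 41.3
position: [627.8, -74.2, 275.6]
contact_force: [0.3, -1.7, -1.9]
grip_force: 41.3
position: [654.4, 51.9, 232.8]
contact_force: [6.0, -0.8, 17.9]
grip_force: 50.2
[653.7  57.4 230.1] [685.4  51.3 259.2]
[[ 0.134  0.92  -0.368]
 [ 0.991 -0.123  0.055]
 [ 0.005 -0.372 -0.928]] [[ 0.141  0.897 -0.418]
 [ 0.99  -0.128  0.06 ]
 [-0.    -0.423 -0.906]] [-0.12  0.92  1.08  2.11  0.01  1.59]
pocket0 0.94 [580.1  70.8  37.1] [322. 164.]
pocket0 0.65 [592.8 131.9  38.5] [325. 109.]
pocket0 0.57 [601.2 193.7  37.4] [326.  54.]
stock0 0.82 [340.  170.9  19. ] [177. 112.]
stock0 0.8 [749.1  74.3  18. ] [474. 150.]
stock0 0.7 [542.4  60.9 146.2] [241. 201.]
stock0 0.69 [360.6 -27.5  19.5] [209. 233.]
stock0 0.67 [602.1 196.7  32.6] [328.  52.]
stock0 0.57 [589.7 130.9  30.9] [325. 110.]
stock0 0.46 [574.3  -2.1  33.1] [327. 223.]
bar_mid 0.68 [541.5  59.3 146.7] [240. 203.]
bar_hinge 0.9 [ 515.4 -117.6   94.9] [278. 323.]
rows 5 each [ 0.6   3.61 -7.49] [ 0.65 -0.04  0.02] |d| 8.3 |r| 0.66
  path [654.  53. 232.]
  path [660.  52. 237.]
  path [666.  52. 243.]
  path [673.  52. 248.]
  path [679.  52. 254.]
  path [685.  51. 259.]
[562.8 -64.6  34. ]
[572.1   0.8  34. ]
[581.4  66.1  34. ]
[590.7 131.4  34. ]
[600.  196.8  34. ]
```

View pics/w2.png

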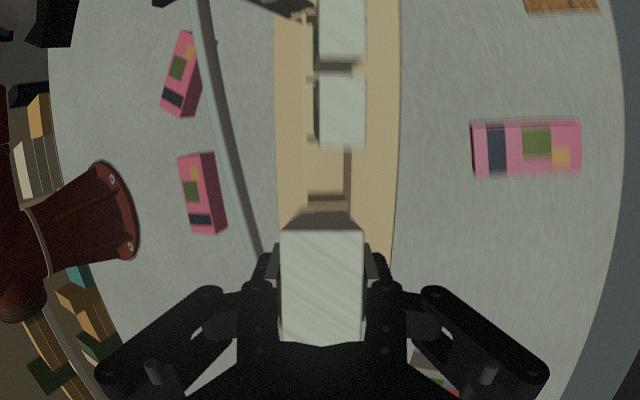

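```bash
python3 - <<'E'
from h import *
p,R,s=tcp(); print(p,s["contact_force"],s["wrist_torque"],s["grip_force"],s["joint_vel"].round(3),s["joint_pos"].round(3))
c=cams.capture("scene"); f=c["frame"][130:280,230:440]; cv2.imwrite("pics/s2.png",cv2.resize(f,None,fx=3.6,fy=3.6,interpolation=cv2.INTER_CUBIC))
for d in models.spot_point("spare_a",c): w=world(c,d["xyz"]);print(round(d["confidence"],2),w.round(1),pix(c,w).round(0))
print("expected carton", (p+98.5*R.as_matrix()[:,2]).round(1))
E
```

```text
[654.01310488  52.78091662 231.81754056] [ 5.10888738  4.38821829 11.61010487] [ 0.89126004 -0.56501848 -0.39595727] 49.663336873054504 [-0.012 -0.006 -0.002  0.001 -0.001 -0.   ] [-0.123  0.914  1.075  2.11   0.01   1.586]
0.98 [620.1  21.9 148.7] [336. 210.]
0.9 [ 541.  -339.3   -2.3] [197. 254.]
expected carton [618.   58.3 140.3]
```

View pics/s2.png

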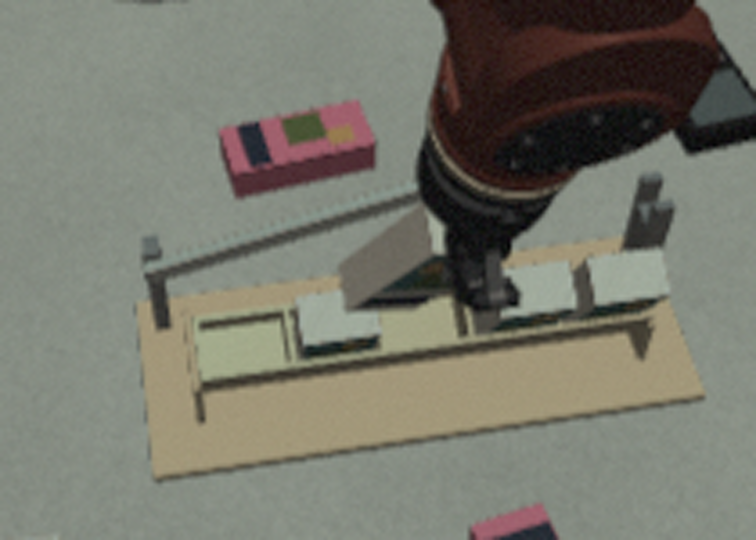

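The carton caught on stock1 (crop ≈ (335,300)) and pivoted about 20° in the grip, with its bottom swung to the robot's right. I'll lift clear, carry it back to open counter, set it upright and regrip it lower and harder.

```bash
python3 -m handwheel '[0,-7,-20,-2,0,0,0,-7,-20,-2,0,0,0,-6,-22,-3,0,0,0,-5,-22,-3,0,0,0,-4,-22,-3,0,0]' - 80 | sed -n '2p;4p;6p'
python3 -m handwheel '[0,0,0,-2,0,0,0,0,-10,-2,0,0,0,0,-10,-2,0,0,0,0,0,-2,0,0,0,0,0,-2,0,0]' | sed -n '2p;4p;6p'
cat > inhand.py <<'E'
from h import *
p,R,s=tcp(); M=R.as_matrix(); print(p.round(1),M.round(3).tolist(),s["joint_pos"].round(2),s["contact_force"].round(1))
for n in ("scene","top","wrist"):
    c=cams.capture(n)
    for d in models.spot_point("spare_a",c): w=world(c,d["xyz"]);print(n,round(d["confidence"],2),w.round(1),"tool",(M.T@(w-p)).round(1))
E
python3 inhand.py; python3 - <<'E'
from h import *
c=cams.capture("scene")
for d in models.spot_point("stock0",c)+models.spot_point("pocket0",c): print(d["confidence"].__round__(2),world(c,d["xyz"]).round(0))
E
```

```text
position: [657.0, 50.2, 340.8]
contact_force: [0.2, -0.2, -1.7]
grip_force: 79.7
position: [659.2, 49.9, 360.6]
contact_force: [-0.6, 0.2, -1.8]
grip_force: 79.9
[659.2  49.9 360.6] [[0.142, 0.99, 0.021], [0.99, -0.142, -0.001], [0.002, 0.021, -1.0]] [-0.12  0.36  0.61  1.8   0.    1.59] [-0.6  0.2 -1.8]
scene 0.75 [ 537.9 -341.    -1.5] tool [-404.9  -72.   359.8]
scene 0.69 [655.9  12.2 275.1] tool [-38.    0.3  85.4]
top 0.9 [ 540.3 -346.2    1.8] tool [-409.7  -68.9  356.5]
top 0.53 [658.1   9.2 275.3] tool [-40.6   2.9  85.3]
wrist 0.93 [654.9  11.4 276.6] tool [-38.9  -0.5  83.8]
0.89 [592. 127.  32.]
0.78 [750.  71.  14.]
0.68 [361. -23.  17.]
0.67 [607. 195.  32.]
0.62 [572.   2.  28.]
0.87 [585.  67.  32.]
0.64 [600. 195.  31.]
0.62 [590. 134.  29.]
0.58 [572.  -3.  34.]
```

```bash
python3 - <<'E'
from h import *
Rg=RT@Ro.from_euler('x',-25,degrees=True).as_matrix()@Ro.from_euler('y',22.5,degrees=True).as_matrix()
print(Rg.round(3)); pg=np.array([450,-230,90])-Rg@[-39,0,85]; print(pg); rows(pg,Rg,15)
E
```

```text
[[ 0.13   0.99   0.054]
 [ 0.915 -0.141  0.379]
 [ 0.383 -0.    -0.924]]
[ 450.49360661 -226.53173921  183.45441413]
rows 15 each [-22.13 -11.25   7.77] [0.06 1.49 0.01] |d| 26.0 |r| 1.49
  path [659.  50. 359.]
  path [617. -11. 334.]
  path [575. -69. 303.]
  path [ 533. -124.  268.]
  path [ 492. -177.  228.]
  path [ 450. -227.  183.]
```

```bash
for i in 1 2 3; do python3 -m handwheel '[-22.1,-11.3,7.8,0.06,1.49,0,-22.1,-11.3,7.8,0.06,1.49,0,-22.1,-11.3,7.8,0.06,1.49,0,-22.1,-11.3,7.8,0.06,1.49,0,-22.1,-11.3,7.8,0.06,1.49,0]' | sed -n '2p;4p'; done; python3 inhand.py
python3 - <<'E'
from h import *
c=cams.capture("scene"); f=c["frame"][100:250,180:400]; cv2.imwrite("pics/s3.png",cv2.resize(f,None,fx=3.6,fy=3.6,interpolation=cv2.INTER_CUBIC))
E
```

```text
position: [587.8, -50.2, 313.6]
contact_force: [-0.2, 0.4, -1.8]
position: [518.1, -142.9, 254.6]
contact_force: [0.7, -0.9, -2.1]
position: [449.5, -227.2, 183.0]
contact_force: [0.9, -0.3, -1.2]
[ 449.5 -227.2  183. ] [[0.128, 0.99, 0.056], [0.915, -0.139, 0.379], [0.383, 0.003, -0.924]] [-0.9   0.06 -0.1   1.69  0.28  0.77] [ 0.9 -0.3 -1.2]
scene 0.8 [ 446.9 -228.4   89.5] tool [-37.2  -2.6  85.8]
scene 0.74 [ 538.  -341.5   -1.3] tool [-163.9  103.1  131.9]
top 0.85 [ 537.2 -342.2    1.8] tool [-163.4  102.4  128.7]
top 0.78 [ 451.1 -231.4   86.1] tool [-40.8   1.9  88. ]
top 0.62 [560.2 -64.1  38.1] tool [107.8  86.6 201.8]
wrist 0.8 [ 534.5 -342.7    1.6] tool [-164.3   99.8  128.6]
wrist 0.65 [ 451.  -231.2   93.1] tool [-37.8   1.9  81.6]
wrist 0.35 [560.8 -68.6  35. ] tool [102.6  87.8 203. ]
```

View pics/s3.png

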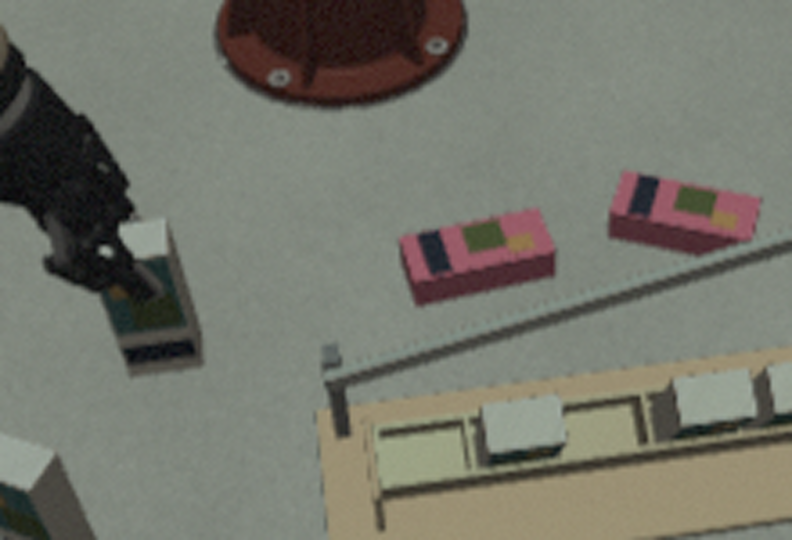

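The crop shows the carton upright in the tilted gripper at (155,300). Lowering it to the counter.

```bash
python3 -m handwheel '[-5.7,0,13.9,0,0,0,-5.7,0,13.9,0,0,0,-5.7,0,13.9,0,0,0,-5.7,0,13.9,0,0,0,-5.7,0,13.9,0,0,0]' | sed -n '2p;4p'
python3 -m handwheel '[-1.2,0,2.8,0,0,0,-0.8,0,1.8,0,0,0,-0.8,0,1.8,0,0,0,-0.4,0,0.9,0,0,0,0,0,0,0,0,0]' | sed -n '2p;4p'
```

```text
position: [451.1, -225.4, 108.6]
contact_force: [0.3, -0.5, -2.0]
position: [450.6, -226.2, 101.1]
contact_force: [0.4, -0.2, -1.3]
```

```bash
python3 -m handwheel '[-0.8,0,1.8,0,0,0,-0.8,0,1.8,0,0,0,-0.8,0,1.8,0,0,0,-0.4,0,0.9,0,0,0,0,0,0,0,0,0]' | sed -n '2p;4p'
python3 -m handwheel '[-0.4,0,0.9,0,0,0,-0.4,0,0.9,0,0,0,-0.4,0,0.9,0,0,0,0,0,0,0,0,0,0,0,0,0,0,0]' | sed -n '2p;4p'
```

```text
position: [450.5, -226.3, 95.0]
contact_force: [-2.5, 1.8, 11.1]
position: [450.7, -226.2, 94.8]
contact_force: [-8.1, 5.1, 36.0]
```

```bash
python3 -m handwheel '[0.4,0,-0.9,0,0,0,0.4,0,-0.9,0,0,0,0,0,0,0,0,0,0,0,0,0,0,0,0,0,0,0,0,0]' 1 | sed -n '2p;4,5p'
python3 -m handwheel '[0,0,0,0,0,0,0,0,0,0,0,0,0,0,-10,0,0,0,0,0,-25,0,0,0,0,0,-40,0,0,0]' | sed -n '2p;4,5p'
python3 -m handwheel '[0,0,-15,0,-4.5,0,0,0,-15,0,-4.5,0,0,0,-15,0,-4.5,0,0,0,-15,0,-4.5,0,0,0,-15,0,-4.5,0]' | sed -n '2p;4,5p'
python3 -m handwheel '[0,0,0,0,0,0,0,0,0,0,0,0,0,0,0,0,0,0,0,0,0,0,0,0,0,0,0,0,0,0]' | sed -n '1,3p'
python3 inhand.py
cat > plan.py <<'E'
from tops import *
import sys
c=cams.capture("wrist"); x,y=float(sys.argv[1]),float(sys.argv[2]); r=tops(c,[(x,y)])[0]
th=np.radians(r[3]); d=np.array([np.cos(th),np.sin(th),0]); d*=np.sign(d[0]); z=-UZ; Rg=np.stack([np.cross(d,z),d,z],1)
for h,n in ((150,5),(84,5)): rows(np.r_[r[0],h],Rg,n)
E
python3 plan.py 450 -230
```

```text
position: [450.1, -226.1, 92.1]
contact_force: [-0.0, -0.2, -0.2]
finger_gap: 1.0
position: [444.9, -252.8, 160.4]
contact_force: [-0.3, -1.1, -1.6]
finger_gap: 1.0
position: [443.4, -272.5, 236.3]
contact_force: [-0.2, -0.4, -0.6]
finger_gap: 0.993
time_s: 12.5
position: [443.0, -272.0, 233.0]
tcp_rot: [-0.0, 0.755, 0.656, 0.001]
[ 443. -272.  233.] [[0.14, 0.99, 0.001], [0.99, -0.14, 0.002], [0.002, 0.0, -1.0]] [-0.8  -0.14 -0.16  1.56  0.    0.91] [-0.8  0.6 -0. ]
scene 0.94 [ 538.2 -342.8   -1.8] tool [-57.2 104.1 234.7]
top 0.74 [ 537.6 -341.6    2.1] tool [-56.1 103.3 230.9]
top 0.65 [ 455.2 -226.1   -1.1] tool [ 46.7   5.6 234.2]
top 0.34 [598.4 194.2  30.4] tool [483.   88.6 203.4]
wrist 0.87 [ 537.1 -342.5    1.2] tool [-57.  103.  231.8]
wrist 0.82 [ 448.6 -231.4    3.6] tool [ 4.050e+01 -2.000e-01  2.295e+02]
centre [ 450.8 -231.4] w,t 53.0 33.5 thickness dir deg 171.8 px 2695 146
rows 5 each [ 8.2   0.31 16.82] [0.02 0.   0.05] |d| 18.7 |r| 0.05
  path [ 443. -272.  234.]
  path [ 445. -264.  217.]
  path [ 446. -256.  200.]
  path [ 448. -248.  184.]
  path [ 449. -239.  167.]
  path [ 451. -231.  150.]
rows 5 each [ 8.2   0.29 30.02] [0.02 0.   0.05] |d| 31.1 |r| 0.05
  path [ 443. -272.  234.]
  path [ 445. -264.  204.]
  path [ 446. -256.  174.]
  path [ 448. -248.  144.]
  path [ 449. -240.  114.]
  path [ 451. -231.   84.]
```

```bash
python3 -m handwheel '[8.2,0.3,16.8,0,0,0,8.2,0.3,16.8,0,0,0,8.2,0.3,16.8,0,0,0,8.2,0.3,16.8,0,0,0,8.2,0.3,16.8,0,0,0]' 1 | sed -n '2p'
python3 -m handwheel '[0,0,16,0,0,0,0,0,16,0,0,0,0,0,16,0,0,0,0,0,12,0,0,0,0,0,6,0,0,0]' | sed -n '2p;4p'
for i in 1 2; do python3 -m handwheel '[0,0,0,0,0,0,0,0,0,0,0,0,0,0,0,0,0,0,0,0,0,0,0,0,0,0,0,0,0,0]' 0 80 | tail -5; done
python3 - <<'E'
from h import *
print(tcp()[0])
E
```

```text
position: [450.9, -231.0, 149.5]
position: [450.4, -230.9, 82.5]
contact_force: [0.2, 0.7, -0.7]
position: [451.5, -232.0, 85.4]
tcp_rot: [0.002, 0.755, 0.656, 0.001]
contact_force: [0.0, -0.2, 3.4]
finger_gap: 0.387
grip_force: 79.1
position: [451.5, -232.0, 85.4]
tcp_rot: [0.002, 0.755, 0.656, 0.001]
contact_force: [-1.1, -0.1, 6.7]
finger_gap: 0.391
grip_force: 79.5
[ 451.52205875 -231.98414204   85.36541729]
```

```bash
python3 -m handwheel '[0,0,-40,0,0,0,0,0,-40,0,0,0,0,0,-40,0,0,0,0,0,-40,0,0,0,0,0,-40,0,0,0]' | sed -n '2p;6p'
python3 -m handwheel '[0,0,-30,0,0,0,0,0,-30,0,0,0,0,0,-20,0,0,0,0,0,0,0,0,0,0,0,0,0,0,0]' | sed -n '2p;6p'
cat > kin.py <<'E'
from h import *
from scipy.optimize import fsolve
p,R,s=tcp(); j=s["joint_pos"]
D=[(.1047,.0965,1.5639,np.hypot(202.2,564.6),238.5),(.091,.25,1.729,np.hypot(491.4,311.6),329.9),(.914,1.075,2.11,np.hypot(654,52.8),231.8),(.36,.61,1.80,np.hypot(659.2,49.9),360.6),(-.14,-.16,1.56,np.hypot(443,272),233),(j[1],j[2],j[3],np.hypot(*p[:2]),p[2])]
def row(a,b,c):
    q=a-b; return [1,0,np.sin(a),np.cos(a),np.cos(q),np.sin(q),np.cos(q+c)],[0,1,np.cos(a),-np.sin(a),-np.sin(q),np.cos(q),-np.sin(q+c)]
A=[];B=[]
for a,b,c,r,z in D: A+=row(a,b,c);B+=[r,z]
A=np.array(A);B=np.array(B); x=np.linalg.lstsq(A,B,rcond=1e-3)[0]
def ik(r,z,tilt):
    def f(v):
        c=np.pi/2+np.radians(tilt)-v[0]+v[1]; m=np.array(row(v[0],v[1],c))@x; return m-[r,z]
    v,_,ok,_=fsolve(f,[.6,.6],full_output=1); return np.r_[v,np.pi/2+np.radians(tilt)-v[0]+v[1]].round(2),ok==1
if __name__=="__main__":
    print("coef",x.round(0),"res",(A@x-B).round(1),p.round(1))
    for h in (0,20,40,60,80,110,150,190):
        for t in (0,15,20,25):
            b=C+PZ*h; ax=np.cos(np.radians(t))*UZ-np.sin(np.radians(t))*RX; q=b+ax*85.4; print(h,t,q.round(0),*ik(np.hypot(*q[:2]),q[2],t))
E
python3 kin.py
```

```text
position: [450.2, -231.0, 286.1]
grip_force: 79.9
position: [450.8, -231.6, 364.9]
grip_force: 80.4
coef [ 12. 283. 325.   4. 551.  48. 410.] res [ 0.9  0.4  0.3  0.7  0.2  0.9 -0.5 -2.3 -1.2 -1.   0.3  1.3] [ 450.8 -231.6  364.9]
0 0 [581.  66. 119.] [ 0.07 -0.16  1.34] True
0 15 [603.  63. 116.] [0.47 0.28 1.64] True
0 20 [610.  62. 114.] [0.62 0.44 1.75] True
0 25 [617.  61. 111.] [0.77 0.63 1.87] True
20 0 [590.  65. 138.] [ 0.08 -0.11  1.38] True
20 15 [612.  62. 135.] [0.49 0.34 1.68] True
20 20 [619.  61. 132.] [0.64 0.51 1.79] True
20 25 [625.  60. 130.] [0.8  0.71 1.91] True
40 0 [598.  64. 156.] [ 0.1  -0.05  1.41] True
40 15 [620.  61. 153.] [0.52 0.41 1.72] True
40 20 [627.  60. 151.] [0.67 0.59 1.84] True
40 25 [634.  59. 148.] [0.84 0.8  1.96] True
60 0 [607.  63. 174.] [0.13 0.   1.45] True
60 15 [628.  59. 171.] [0.55 0.48 1.76] True
60 20 [635.  58. 169.] [0.71 0.67 1.88] True
60 25 [642.  57. 166.] [0.89 0.91 2.02] True
80 0 [615.  61. 192.] [0.15 0.06 1.48] True
80 15 [637.  58. 189.] [0.58 0.55 1.81] True
80 20 [644.  57. 187.] [0.75 0.76 1.93] True
80 25 [651.  56. 184.] [0.96 1.04 2.08] True
110 0 [627.  60. 219.] [0.19 0.16 1.53] True
110 15 [649.  56. 216.] [0.64 0.68 1.88] True
110 20 [656.  55. 214.] [0.83 0.93 2.02] True
110 25 [663.  54. 211.] [1.21 1.47 2.27] False
150 0 [644.  57. 255.] [0.26 0.29 1.61] True
150 15 [666.  54. 252.] [0.75 0.91 1.99] True
150 20 [673.  53. 250.] [1.11 1.41 2.22] True
150 25 [680.  52. 247.] [1.18 1.47 2.3 ] False
190 0 [661.  55. 292.] [0.33 0.45 1.69] True
190 15 [683.  52. 289.] [1.01 1.36 2.18] True
190 20 [690.  51. 286.] [1.12 1.47 2.28] False
190 25 [697.  50. 284.] [1.15 1.47 2.33] False
```

```bash
cat > go.py <<'E'
from h import *
import sys
i,off=int(sys.argv[1]),float(sys.argv[2]); h,t,n=float(sys.argv[3]),float(sys.argv[4]),int(sys.argv[5]); dx,dy=(list(map(float,sys.argv[6:8]))+[0,0])[:2]
Rg=RT@Ro.from_euler('x',t-25,degrees=True).as_matrix()
b=pocket(i)+PZ*h+PX*dx+RY*dy; print("tcp",tcp()[0].round(1)); rows(b-Rg[:,2]*off,Rg,n)
E
python3 go.py 2 85.4 170 5 15
```

```text
tcp [ 450.8 -231.6  364.9]
rows 15 each [20.87 11.37  5.67] [0.35 0.01 0.01] |d| 24.4 |r| 0.35
  path [ 451. -232.  365.]
  path [ 493. -174.  348.]
  path [ 535. -117.  330.]
  path [577. -60. 312.]
  path [619.  -2. 293.]
  path [660.  55. 273.]
```

```bash
for i in 1 2 3; do python3 -m handwheel '[20.9,11.4,5.7,0.35,0,0,20.9,11.4,5.7,0.35,0,0,20.9,11.4,5.7,0.35,0,0,20.9,11.4,5.7,0.35,0,0,20.9,11.4,5.7,0.35,0,0]' | sed -n '2p;4p'; done; python3 go.py 2 85.4 80 20 10; python3 inhand.py | tail -4
```

```text
position: [521.1, -134.4, 332.8]
contact_force: [0.1, -0.2, -0.8]
position: [590.8, -38.6, 301.8]
contact_force: [-0.3, -0.3, -1.1]
position: [659.5, 57.1, 269.1]
contact_force: [0.6, -0.4, -2.2]
tcp [659.5  57.1 269.1]
rows 10 each [-0.2   0.18  8.4 ] [1.47 0.01 0.01] |d| 8.4 |r| 1.47
  path [660.  57. 269.]
  path [658.  57. 252.]
  path [656.  57. 236.]
  path [653.  57. 219.]
  path [649.  57. 203.]
  path [644.  57. 187.]
top 0.72 [569.9   5.3  36. ] tool [-63.6 -59.6 239.7]
top 0.6 [ 537.8 -341.9    3.4] tool [-411.8  -40.2  270.9]
top 0.36 [565.5 420.3  -4. ] tool [ 346.8 -117.7  285. ]
wrist 0.95 [651.9  60.4 186.3] tool [ 2.3 -0.3 83.2]
```

```bash
for i in 1 2; do python3 -m handwheel '[-0.2,0.2,8.4,1.47,0,0,-0.2,0.2,8.4,1.47,0,0,-0.2,0.2,8.4,1.47,0,0,-0.2,0.2,8.4,1.47,0,0,-0.2,0.2,8.4,1.47,0,0]' | sed -n '2p;4p'; done; python3 go.py 2 85.4 66 25 5; python3 inhand.py 
python3 - <<'E'
from h import *
c=cams.capture("wrist"); cv2.imwrite("pics/w3.png",c["frame"])
for d in models.spot_point("pocket0",c)+models.spot_point("stock0",c): print(round(d["confidence"],2),world(c,d["xyz"]).round(1))
E
```

```text
position: [654.4, 54.5, 230.4]
contact_force: [-0.3, 0.3, -1.3]
position: [644.3, 54.9, 189.6]
contact_force: [-0.3, 0.1, -1.3]
tcp [644.3  54.9 189.6]
rows 5 each [0.44 1.4  3.41] [1.04 0.01 0.  ] |d| 3.7 |r| 1.04
  path [644.  55. 190.]
  path [645.  55. 186.]
  path [645.  56. 182.]
  path [645.  56. 179.]
  path [645.  57. 175.]
  path [645.  57. 171.]
[644.3  54.9 189.6] [[0.14, 0.931, -0.336], [0.99, -0.132, 0.047], [-0.001, -0.339, -0.941]] [-0.12  0.75  0.77  1.94  0.01  1.59] [-0.3  0.1 -1.3]
scene 0.79 [616.5  59.5 111.5] tool [ 0.7 -0.  83. ]
scene 0.72 [ 535.3 -343.3    2.7] tool [-409.4   14.5  193.8]
top 0.86 [ 536.  -344.8    3.1] tool [-410.8   15.2  193. ]
wrist 0.57 [616.9  63.7 111.1] tool [ 4.9 -0.1 83.5]
0.92 [600.1 198.5  37. ]
0.86 [593.1 130.6  38.3]
0.78 [577.6  71.2  36. ]
0.92 [362.6 -27.2  16.5]
0.86 [604.6 195.7  34. ]
0.78 [591.4 131.2  33. ]
0.78 [338.8 170.6  18.8]
0.76 [749.4  73.5  18.2]
```

View pics/w3.png

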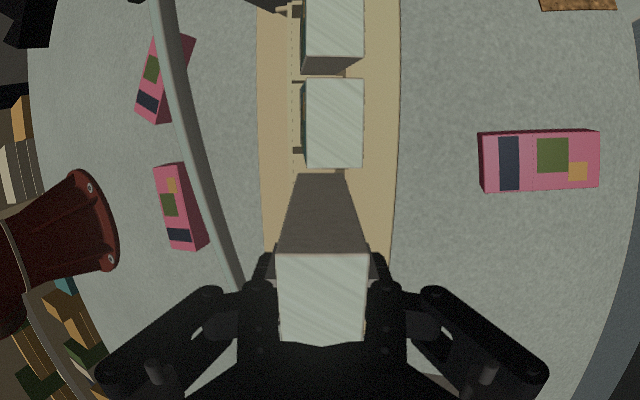

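The held carton at (322,295) is straight and in line with its row of pockets, with the stock cartons at (335,30) and (335,122). Inserting.

```bash
python3 -m handwheel '[0.4,1.4,3.4,1.04,0,0,0.4,1.4,3.4,1.04,0,0,0.4,1.4,3.4,1.04,0,0,0.4,1.4,3.4,1.04,0,0,0.4,1.4,3.4,1.04,0,0]' | sed -n '2p;4p'; python3 go.py 2 85.4 36 25 5

```

```text
position: [645.0, 58.0, 171.4]
contact_force: [-0.4, -0.1, -1.1]
tcp [645.   58.  171.4]
rows 5 each [-0.19 -0.01  6.04] [-0.    0.02  0.02] |d| 6.0 |r| 0.02
  path [645.  58. 171.]
  path [642.  58. 166.]
  path [640.  58. 160.]
  path [637.  59. 155.]
  path [635.  59. 149.]
  path [632.  59. 144.]
```

```bash
python3 -m handwheel '[-0.2,0,6,0,0,0,-0.2,0,6,0,0,0,-0.2,0,6,0,0,0,-0.2,0,6,0,0,0,-0.2,0,6,0,0,0]' | sed -n '2,4p'; python3 go.py 2 85.4 6 25 5 | head -2; python3 inhand.py | grep -v -- "-34"
```

```text
position: [632.2, 58.8, 144.0]
tcp_rot: [-0.163, 0.737, 0.641, -0.142]
contact_force: [1.2, -0.2, -0.9]
tcp [632.2  58.8 144. ]
rows 5 each [ 0.03 -0.02  6.  ] [0.01 0.02 0.02] |d| 6.0 |r| 0.03
[632.2  58.8 144. ] [[0.139, 0.898, -0.418], [0.99, -0.126, 0.058], [-0.001, -0.422, -0.907]] [-0.12  0.84  0.79  1.96  0.01  1.59] [ 1.2 -0.2 -0.9]
scene 0.75 [ 5.404e+02 -3.405e+02  2.000e-01] tool [-408.    28.6  145.6]
wrist 0.8 [593.6  66.7  69.4] tool [ 2.5 -4.2 84.2]
```

Entered with no contact (force about 1 N). Continuing.

```bash
python3 -m handwheel '[0,0,6,0,0,0,0,0,6,0,0,0,0,0,6,0,0,0,0,0,6,0,0,0,0,0,5,0,0,0]' | sed -n '2,4p';  python3 -m handwheel '[0,0,2,0,0,0,0,0,1.5,0,0,0,0,0,1.5,0,0,0,0,0,1,0,0,0,0,0,0,0,0,0]' | sed -n '2,4p'; python3 go.py 2 85.4 0 25 5 | head -2
```

```text
position: [620.1, 60.4, 117.3]
tcp_rot: [-0.163, 0.737, 0.641, -0.142]
contact_force: [-0.1, 0.0, -2.1]
position: [617.6, 60.8, 112.1]
tcp_rot: [-0.163, 0.737, 0.641, -0.142]
contact_force: [0.4, -0.1, -2.4]
tcp [617.6  60.8 112.1]
rows 5 each [ 0.04 -0.02  0.16] [-0.    0.01  0.02] |d| 0.2 |r| 0.02
```

```bash
python3 -m handwheel '[0,0,1,0,0,0,0,0,1,0,0,0,0,0,1,0,0,0,0,0,1,0,0,0,0,0,0,0,0,0]' | sed -n '2p;4p'
```

```text
position: [617.0, 60.8, 111.4]
contact_force: [2.9, -0.0, 13.3]
```

```bash
python3 -m handwheel '[0,0,0,0,0,0,0,0,0,0,0,0,0,0,0,0,0,0,0,0,0,0,0,0,0,0,0,0,0,0]' 0.7 | sed -n '2p;4,5p'
python3 -m handwheel '[0,0,-8,0,0,0,0,0,-12,0,0,0,0,0,-15,0,0,0,0,0,-15,0,0,0,0,0,-15,0,0,0]' | sed -n '2p;4,5p'
python3 -m handwheel '[0,0,-12,-3,0,0,0,0,-12,-3,0,0,0,0,-12,-3,0,0,0,0,-15,-3,0,0,0,0,-15,-3,0,0]' 1 | sed -n '2p;4,5p'
python3 - <<'E'
from h import *
p,R,s=tcp(); print(p.round(1),R.as_matrix().round(2).tolist(),s["joint_pos"].round(2))
c=cams.capture("wrist"); cv2.imwrite("pics/w4.png",c["frame"])
for n in ("pocket0","stock0"):
  for d in models.spot_point(n,c): print(n,round(d["confidence"],2),world(c,d["xyz"]).round(1))
print([(i,pocket(i).round(0)) for i in range(5)])
E
```

```text
position: [615.7, 61.0, 108.1]
contact_force: [0.0, 0.2, 0.6]
finger_gap: 0.701
position: [643.1, 57.2, 167.8]
contact_force: [0.5, 0.5, 0.4]
finger_gap: 0.7
position: [664.0, 54.3, 229.9]
contact_force: [0.1, -0.6, -0.6]
finger_gap: 1.001
[664.   54.3 229.9] [[0.14, 0.98, -0.17], [0.99, -0.14, 0.02], [-0.0, -0.17, -0.99]] [-0.12  0.57  0.62  1.8   0.    1.59]
pocket0 0.91 [600.6 194.9  37.7]
pocket0 0.89 [564.3 -68.3  35.5]
pocket0 0.68 [592.1 131.9  38.2]
pocket0 0.57 [571.8  -3.1  39.6]
stock0 0.96 [602.3 195.7  32.2]
stock0 0.85 [571.2  -1.5  33. ]
stock0 0.72 [748.5  72.9  16.9]
stock0 0.62 [361.5 -27.7  18.9]
stock0 0.61 [590.2 131.4  33.9]
stock0 0.53 [592.2 134.1  36.2]
[(0, array([563., -65.,  34.])), (1, array([572.,   1.,  34.])), (2, array([581.,  66.,  34.])), (3, array([591., 131.,  34.])), (4, array([600., 197.,  34.]))]
```

View pics/w4.png

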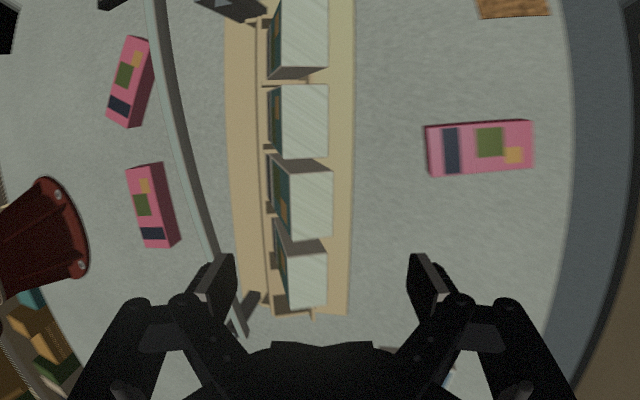

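The carton is seated in pocket 2 at (300,200), level with its neighbours at (303,120) and (300,275). Next: spare A.

```bash
python3 -m handwheel '[0,0,-12,-2,0,0,0,0,-12,-2,0,0,0,0,-12,-2,0,0,0,0,-15,-2,0,0,0,0,-15,-2,0,0]' | sed -n '1,2p'
python3 - <<'E'
from h import *
th=np.radians(-39.1); d=np.array([np.cos(th),np.sin(th),0]); Rg=np.stack([np.cross(d,-UZ),d,-UZ],1)
rows([536,-344,200],Rg,15)
E
```

```text
time_s: 22.38
position: [670.1, 53.3, 293.4]
rows 15 each [-28.23   1.92   6.24] [-0.01  0.01  2.07] |d| 29.0 |r| 2.07
  path [670.  53. 293.]
  path [661. -31. 275.]
  path [ 643. -114.  256.]
  path [ 615. -194.  237.]
  path [ 580. -271.  219.]
  path [ 536. -344.  200.]
```

```bash
for i in 1 2 3; do python3 -m handwheel '[-28.2,1.9,6.2,0,0,2.07,-28.2,1.9,6.2,0,0,2.07,-28.2,1.9,6.2,0,0,2.07,-28.2,1.9,6.2,0,0,2.07,-28.2,1.9,6.2,0,0,2.07]' | sed -n '2p;4p'; done
python3 -m handwheel '[0,0,0,0,0,0,0,0,0,0,0,0,0,0,0,0,0,0,0,0,0,0,0,0,0,0,0,0,0,0]' 1 | head -2; python3 plan.py 537 -344
```

```text
position: [649.4, -87.5, 261.8]
contact_force: [0.5, -1.2, 0.4]
position: [604.0, -221.2, 230.9]
contact_force: [1.0, 0.1, -0.5]
position: [535.3, -344.4, 200.0]
contact_force: [0.7, -0.2, 0.7]
time_s: 24.05
position: [537.3, -342.6, 202.4]
centre [ 537.  -342.9] w,t 52.6 33.8 thickness dir deg 141.1 px 3023 143
rows 5 each [-5.000e-02 -1.000e-02  1.051e+01] [-0.    0.01 -0.01] |d| 10.5 |r| 0.01
  path [ 537. -343.  203.]
  path [ 537. -343.  192.]
  path [ 537. -343.  182.]
  path [ 537. -343.  171.]
  path [ 537. -343.  161.]
  path [ 537. -343.  150.]
rows 5 each [-0.05 -0.   23.71] [-0.    0.01 -0.01] |d| 23.7 |r| 0.01
  path [ 537. -343.  203.]
  path [ 537. -343.  179.]
  path [ 537. -343.  155.]
  path [ 537. -343.  131.]
  path [ 537. -343.  108.]
  path [ 537. -343.   84.]
```

```bash
python3 -m handwheel '[0,0,27,0,0,0,0,0,27,0,0,0,0,0,27,0,0,0,0,0,24,0,0,0,0,0,13,0,0,0]' 1 | sed -n '2p;4p'
for i in 1 2; do python3 -m handwheel '[0,0,0,0,0,0,0,0,0,0,0,0,0,0,0,0,0,0,0,0,0,0,0,0,0,0,0,0,0,0]' 0 80 | sed -n '2p;4,6p'; done
python3 -m handwheel '[0,0,-40,0,0,0,0,0,-40,0,0,0,0,0,-40,0,0,0,0,0,-40,0,0,0,0,0,-40,0,0,0]' | sed -n '2p;6p'
python3 -m handwheel '[0,0,-30,0,0,0,0,0,-30,0,0,0,0,0,-20,0,0,0,0,0,0,0,0,0,0,0,0,0,0,0]' | sed -n '2p;6p'
python3 go.py 0 85.4 170 5 15
```

```text
position: [535.9, -341.9, 81.4]
contact_force: [-0.4, -0.2, -0.0]
position: [537.5, -344.3, 86.8]
contact_force: [-0.4, 1.2, 6.0]
finger_gap: 0.389
grip_force: 79.3
position: [537.5, -344.3, 86.8]
contact_force: [-1.9, 1.0, 6.2]
finger_gap: 0.389
grip_force: 79.5
position: [536.4, -343.2, 287.2]
grip_force: 79.9
position: [537.1, -343.9, 365.8]
grip_force: 80.3
tcp [ 537.1 -343.9  365.8]
rows 15 each [19.43 -0.9   6.13] [ 0.33 -0.08 -2.06] |d| 20.4 |r| 2.09
  path [ 537. -344.  366.]
  path [ 570. -296.  347.]
  path [ 597. -244.  329.]
  path [ 618. -190.  310.]
  path [ 633. -134.  291.]
  path [641. -76. 273.]
```

```bash
for i in 1 2 3; do python3 -m handwheel '[19.4,-0.9,6.1,0.33,-0.08,-2.06,19.4,-0.9,6.1,0.33,-0.08,-2.06,19.4,-0.9,6.1,0.33,-0.08,-2.06,19.4,-0.9,6.1,0.33,-0.08,-2.06,19.4,-0.9,6.1,0.33,-0.08,-2.06]' | sed -n '2p;4p'; done; python3 go.py 0 86.8 80 20 10; python3 inhand.py | tail -4
```

```text
position: [588.1, -260.3, 331.2]
contact_force: [0.5, -0.3, -2.1]
position: [622.9, -169.8, 300.5]
contact_force: [0.6, 0.9, -2.1]
position: [640.1, -74.4, 270.2]
contact_force: [0.0, 0.7, -1.5]
tcp [640.1 -74.4 270.2]
rows 10 each [-0.13  0.28  8.35] [ 1.48 -0.01  0.01] |d| 8.4 |r| 1.48
  path [640. -74. 270.]
  path [639. -74. 253.]
  path [637. -74. 237.]
  path [634. -74. 220.]
  path [630. -74. 204.]
  path [626. -74. 188.]
scene 0.68 [584.6  68.3  34.9] tool [132.9 -53.1 241.5]
top 0.8 [584.   67.8  32.7] tool [132.3 -53.4 243.7]
wrist 0.83 [634.  -75.  185.9] tool [-1.7  1.8 84.4]
wrist 0.73 [581.6  70.6  40.2] tool [134.8 -56.9 236.5]
```

```bash
for i in 1 2; do python3 -m handwheel '[-0.1,0.3,8.4,1.48,0,0,-0.1,0.3,8.4,1.48,0,0,-0.1,0.3,8.4,1.48,0,0,-0.1,0.3,8.4,1.48,0,0,-0.1,0.3,8.4,1.48,0,0]' | sed -n '2p;4p'; done; python3 go.py 0 86.8 66 25 5|head -2; python3 inhand.py
python3 - <<'E'
from h import *
c=cams.capture("scene"); f=c["frame"][130:280,230:440]; cv2.imwrite("pics/s4.png",cv2.resize(f,None,fx=3.6,fy=3.6,interpolation=cv2.INTER_CUBIC))
for d in models.spot_point("pocket0",c): print(round(d["confidence"],2),world(c,d["xyz"]).round(1))
E
```

```text
position: [636.2, -76.5, 230.7]
contact_force: [-0.9, -0.2, -1.9]
position: [626.6, -75.5, 189.7]
contact_force: [-0.7, 0.6, -1.6]
tcp [626.6 -75.5 189.7]
rows 5 each [0.37 1.27 3.2 ] [ 1.02 -0.03 -0.02] |d| 3.5 |r| 1.02
[626.6 -75.5 189.7] [[0.143, 0.931, -0.336], [0.99, -0.134, 0.051], [0.002, -0.34, -0.94]] [-0.3   0.69  0.69  1.91 -0.05  1.42] [-0.7  0.6 -1.6]
scene 0.92 [582.9  68.3  34.8] tool [135.8  -7.2 167.6]
scene 0.51 [597.1 -69.1 107.7] tool [ 2.  -0.4 87.4]
top 0.77 [585.3  69.   33. ] tool [136.8  -4.5 168.5]
wrist 0.71 [580.8  68.1  38.1] tool [135.3 -10.3 165.2]
0.94 [590.  130.6  29.9]
0.92 [573.3  -2.4  31.4]
0.88 [563.2 -64.7  33.8]
0.75 [601.5 194.8  35.6]
0.72 [ 515.9 -118.    97.5]
0.68 [584.4  64.4  32.6]
```

View pics/s4.png

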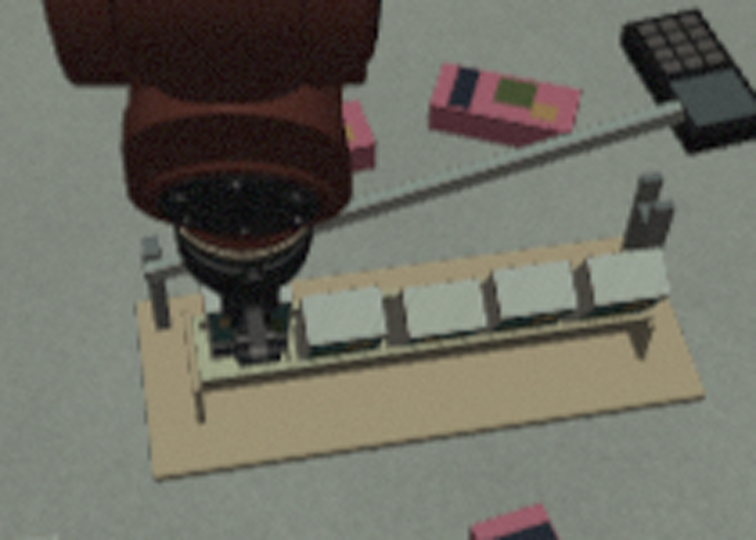

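The crop shows four cartons seated evenly, including pocket 2 at (443,310). The gripper is over pocket 0 at (245,335). Inserting the same way.

```bash
python3 -m handwheel '[0.4,1.3,3.2,1.02,0,0,0.4,1.3,3.2,1.02,0,0,0.4,1.3,3.2,1.02,0,0,0.4,1.3,3.2,1.02,0,0,0.4,1.3,3.2,1.02,0,0]' | sed -n '2p;4p'; python3 go.py 0 86.8 36 25 5|head -2
python3 -m handwheel '[0,0,6,0,0,0,0,0,6,0,0,0,0,0,6,0,0,0,0,0,6,0,0,0,0,0,6,0,0,0]' | sed -n '2p;4p'; python3 go.py 0 86.8 6 25 5|head -2
```

```text
position: [627.2, -72.4, 173.5]
contact_force: [1.3, -1.1, -1.1]
tcp [627.2 -72.4 173.5]
rows 5 each [-0.27  0.03  6.21] [ 0.02 -0.02  0.01] |d| 6.2 |r| 0.03
position: [614.6, -70.5, 146.1]
contact_force: [-0.4, 0.2, -1.5]
tcp [614.6 -70.5 146.1]
rows 5 each [-0.29  0.02  6.17] [ 0.03 -0.02  0.01] |d| 6.2 |r| 0.04
```

```bash
python3 -m handwheel '[-0.3,0,6,0,0,0,-0.3,0,6,0,0,0,-0.3,0,6,0,0,0,-0.2,0,6,0,0,0,-0.2,0,5,0,0,0]' | sed -n '2,4p';  python3 -m handwheel '[0,0,2,0,0,0,0,0,2,0,0,0,0,0,1.5,0,0,0,0,0,1.5,0,0,0,0,0,0,0,0,0]' | sed -n '2,4p'; python3 go.py 0 86.8 0 25 5 | head -2
```

```text
position: [601.9, -70.0, 119.0]
tcp_rot: [-0.164, 0.737, 0.64, -0.141]
contact_force: [-0.0, -0.3, -2.4]
position: [599.2, -69.6, 112.9]
tcp_rot: [-0.164, 0.737, 0.64, -0.141]
contact_force: [-0.2, -0.2, -1.9]
tcp [599.2 -69.6 112.9]
rows 5 each [-0.04  0.01  0.05] [ 0.01 -0.03  0.01] |d| 0.1 |r| 0.03
```

```bash
python3 -m handwheel '[0,0,1,0,0,0,0,0,1,0,0,0,0,0,1,0,0,0,0,0,1,0,0,0,0,0,0,0,0,0]' | sed -n '2p;4p'
```

```text
position: [598.8, -69.4, 112.8]
contact_force: [4.2, 1.4, 17.3]
```

```bash
python3 -m handwheel '[0,0,0,0,0,0,0,0,0,0,0,0,0,0,0,0,0,0,0,0,0,0,0,0,0,0,0,0,0,0]' 0.7 | sed -n '2p;4,5p'
python3 -m handwheel '[0,0,-8,0,0,0,0,0,-12,0,0,0,0,0,-15,0,0,0,0,0,-15,0,0,0,0,0,-15,0,0,0]' | sed -n '2p;4,5p'
python3 -m handwheel '[0,0,-12,-4,0,0,0,0,-12,-4,0,0,0,0,-20,-4,0,0,0,0,-25,-4,0,0,0,0,-25,-4,0,0]' 0 | sed -n '2p;4,5p'
python3 -m handwheel '[0,0,-10,-1,0,0,0,0,-10,-1,0,0,0,0,-10,-1,0,0,0,0,-10,-1,0,0,0,0,-10,-1,0,0]' | sed -n '2p;4,5p'
python3 - <<'E'
from h import *
for n in ("scene","top","wrist"):
  c=cams.capture(n); cv2.imwrite("pics/%s5.png"%n,c["frame"])
  for k in ("bar_mid","bar_hinge","spare_a"):
    for d in models.spot_point(k,c): print(n,k,round(d["confidence"],2),world(c,d["xyz"]).round(1))
H=np.array([C[0],C[1],95])+40*RX+190*RY; print("hinge",H.round(1))
Rg=RT@Ro.from_euler('x',-25,degrees=True).as_matrix()
for th,dz in ((.27,60),): 
    b=H+190*(-RY*np.cos(th)+UZ*np.sin(th)); print("mid",b); rows(b+UZ*dz,Rg,10)
E
```

```text
position: [597.4, -69.3, 109.1]
contact_force: [-0.2, 0.2, -0.2]
finger_gap: 0.699
position: [624.7, -73.3, 168.8]
contact_force: [1.1, -0.9, 0.3]
finger_gap: 0.699
position: [649.2, -77.0, 259.0]
contact_force: [0.2, 0.8, 0.5]
finger_gap: 0.009
position: [651.5, -77.5, 307.7]
contact_force: [-0.9, 0.3, -0.6]
finger_gap: 0.004
scene bar_mid 0.82 [542.9  68.6 144.9]
scene bar_hinge 0.67 [ 515.5 -116.8   94.5]
scene spare_a 0.79 [582.3  68.6  33.7]
scene spare_a 0.61 [566.1 -63.6  34.8]
top bar_mid 0.6 [542.4  64.3 148.5]
top bar_hinge 0.25 [600.1 196.8  33.7]
top spare_a 0.69 [584.9  69.9  32.2]
top spare_a 0.49 [570.9   6.6  37.5]
wrist bar_mid 0.58 [543.3  64.  148.1]
wrist bar_hinge 0.77 [ 513.4 -119.5   94.9]
wrist spare_a 0.68 [593.6 133.4  34.5]
wrist spare_a 0.66 [562.3 -62.7  38.2]
wrist spare_a 0.59 [580.4  66.3  37.6]
hinge [ 515.  -116.4   95. ]
mid [540.82915588  64.92119204 145.67897297]
rows 10 each [ 12.52 -12.98  10.26] [ 0.   -0.01 -0.  ] |d| 20.7 |r| 0.01
  path [652. -77. 308.]
  path [629. -49. 288.]
  path [607. -20. 267.]
  path [585.   8. 247.]
  path [563.  36. 226.]
  path [541.  65. 206.]
```

View pics/scene5.png

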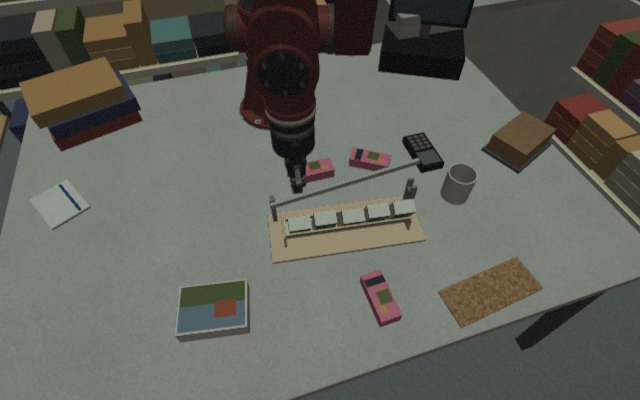

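All five pockets are now filled, at (300,222) to (404,208), and the bar still slants up to (418,162). Moving above bar_mid.

```bash
for i in 1 2; do python3 -m handwheel '[12.5,-12.9,10.2,0,0,0,12.5,-12.9,10.2,0,0,0,12.5,-12.9,10.2,0,0,0,12.5,-12.9,10.2,0,0,0,12.5,-12.9,10.2,0,0,0]' | sed -n '2,4p'; done
python3 -m handwheel '[0,0,9,0,0,0,0,0,9,0,0,0,0,0,9,0,0,0,0,0,9,0,0,0,0,0,9,0,0,0]' | sed -n '2,4p'
```

```text
position: [596.0, -5.8, 257.1]
tcp_rot: [-0.0, 0.755, 0.655, 0.001]
contact_force: [-0.9, -0.0, -0.4]
position: [541.1, 65.3, 206.2]
tcp_rot: [-0.0, 0.755, 0.655, 0.001]
contact_force: [0.6, 0.9, 0.6]
position: [542.2, 64.2, 160.8]
tcp_rot: [-0.0, 0.756, 0.655, 0.001]
contact_force: [-0.0, -0.7, 1.1]
```

Now pushing down; the bar is closed when the TCP reaches z ≈ 111.

```bash
for i in 1 2; do python3 -m handwheel '[0,0,4,0,0,0,0,0,4,0,0,0,0,0,4,0,0,0,0,0,4,0,0,0,0,0,4,0,0,0]' | sed -n '2p;4p'; done
python3 -m handwheel '[0,0,2,0,0,0,0,0,2,0,0,0,0,0,1,0,0,0,0,0,1,0,0,0,0,0,0,0,0,0]' | sed -n '2p;4p'
```

```text
position: [542.0, 64.8, 141.7]
contact_force: [0.0, 0.7, 1.5]
position: [541.8, 64.9, 121.3]
contact_force: [1.0, 1.5, 1.8]
position: [541.7, 64.9, 115.5]
contact_force: [-0.1, 0.0, -0.2]
```

```bash
python3 - <<'E'
from h import *
for n in ("scene","top","wrist"):
  c=cams.capture(n)
  if n=="scene": f=c["frame"][110:260,240:450]; cv2.imwrite("pics/s6.png",cv2.resize(f,None,fx=3.6,fy=3.6,interpolation=cv2.INTER_CUBIC))
  for d in models.spot_point("bar_mid",c): print(n,round(d["confidence"],2),world(c,d["xyz"]).round(1))
print(sense()["contact_force"],tcp()[0])
E
```

```text
scene 0.6 [543.6  73.5 100.7]
top 0.54 [557.6 -64.2  36.3]
wrist 0.62 [545.8  67.9 102. ]
[ 0.51605158  1.0393245  -0.24903137] [541.8341611   64.84564251 115.73045767]
```

View pics/s6.png

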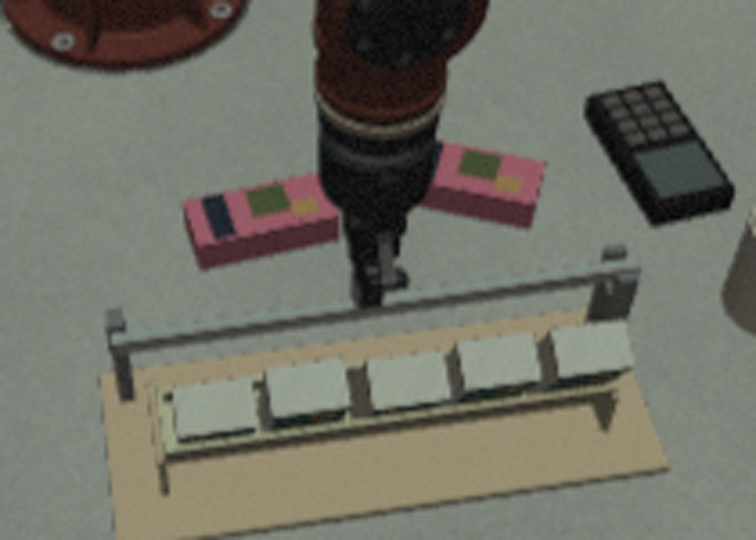

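The bar now lies nearly level, from (120,335) to (635,268), just entering its catch. Bar_mid is about 5 mm high, so I'll press on until it bottoms.

```bash
python3 -m handwheel '[0,0,1.5,0,0,0,0,0,1.5,0,0,0,0,0,1,0,0,0,0,0,1,0,0,0,0,0,0,0,0,0]' | sed -n '2p;4p'; python3 -m handwheel '[0,0,0.5,0,0,0,0,0,0.5,0,0,0,0,0,0.5,0,0,0,0,0,0,0,0,0,0,0,0,0,0,0]' | sed -n '2p;4p'
```

```text
position: [541.9, 65.0, 111.0]
contact_force: [-0.3, 0.0, 4.4]
position: [542.0, 65.0, 110.9]
contact_force: [-7.0, 1.5, 14.7]
```

```bash
python3 -m handwheel '[0,0,0.5,0,0,0,0,0,0.5,0,0,0,0,0,0.5,0,0,0,0,0,0,0,0,0,0,0,0,0,0,0]' | sed -n '2p;4p'
```

```text
position: [542.1, 64.9, 110.8]
contact_force: [-11.4, 0.6, 26.1]
```

It bottomed at TCP z = 110.9, which is the closed height. Retracting and checking.

```bash
python3 -m handwheel '[0,0,-5,0,0,0,0,0,-20,0,0,0,0,0,-35,0,0,0,0,0,-35,0,0,0,0,0,-35,0,0,0]' | sed -n '1,2p;4p'; python3 -m handwheel '[0,0,0,0,0,0,0,0,0,0,0,0,0,0,0,0,0,0,0,0,0,0,0,0,0,0,0,0,0,0]' | sed -n '1,2p;4p'
python3 - <<'E'
from h import *
for n in ("scene","top"):
  c=cams.capture(n)
  if n=="scene": f=c["frame"][110:260,240:450]; cv2.imwrite("pics/s7.png",cv2.resize(f,None,fx=3.6,fy=3.6,interpolation=cv2.INTER_CUBIC))
  for k in ("bar_mid","stock0"):
    for d in models.spot_point(k,c): print(n,k,round(d["confidence"],2),world(c,d["xyz"]).round(1))
E
```

```text
time_s: 37.78
position: [541.1, 64.6, 238.7]
contact_force: [1.1, -0.8, 0.3]
time_s: 38.2
position: [541.0, 64.7, 236.1]
contact_force: [-1.1, 0.8, 0.1]
scene bar_mid 0.7 [540.5  72.4  93.1]
scene stock0 0.97 [592.4 129.7  29.4]
scene stock0 0.88 [ 5.721e+02 -3.000e-01  3.090e+01]
scene stock0 0.78 [335.6 172.   17. ]
scene stock0 0.76 [357.6 -27.4  20.7]
scene stock0 0.72 [606.  200.7  36.1]
scene stock0 0.58 [747.6  72.4  16.8]
scene stock0 0.48 [564.9 -64.8  32.5]
scene stock0 0.2 [582.4  67.7  36.3]
top stock0 0.87 [573.8  -0.   34.8]
top stock0 0.79 [602.3 195.3  33.8]
top stock0 0.65 [751.1  74.   19. ]
top stock0 0.18 [ 521.4 -118.4   97.6]
```

View pics/s7.png

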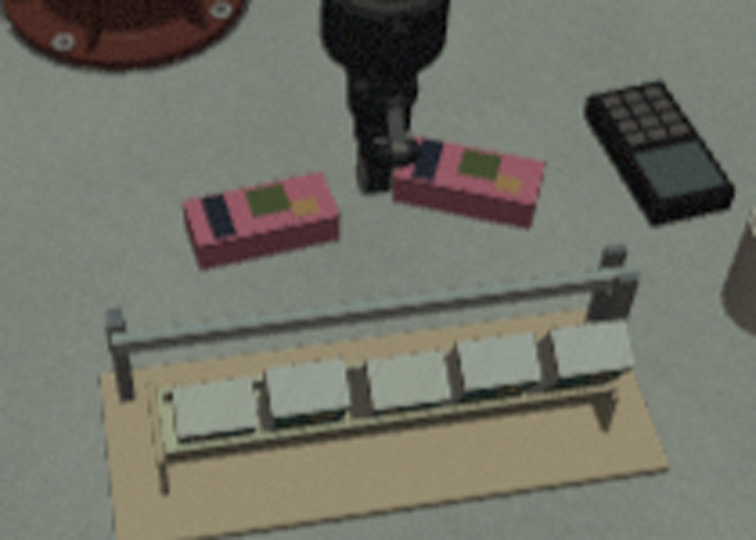

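The bar rests in its catch (bar_mid z ≈ 93–95), all five cartons stand seated, and the gripper is clear. Handing in.

```bash
python3 -c "
from plant import robot
print(robot.hand_in())"
```

```text
the job is handed in; nothing more can be done
None
```

Both spare cartons are in the empty pockets (0 and 2), the bar rests in its catch, and the job was handed in at about 38 s. On the way to pocket 2 the first carton caught on stock1 and tilted in the grip, so I set it down and regripped it; stock1 still measures in its original place.

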